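# Sort the casting bench back into its trays

### The arm

A 7-joint arm with a two-finger parallel gripper is mounted at the origin on the work surface. World frame = base frame: x ahead of the robot, y to its left, z up, the work surface at z = 0. Lengths are in m, angles in rad, forces in N, time in s.
With the tool pointing down it reaches from about 0.4 to 0.875 m from the base axis. Payload 19.3 kg.
Tool frame: the origin (TCP) lies at the very end of the fingers, on their centre line; the grasp point (between the pads) lies 19 mm behind it; z points along the fingers, y is the direction in which the jaws open and shut (so a half turn about z gives the same grasp; the last joint's range is limited). The gripper opens to 85 mm and grips with 20 to 120 N. Pads are 22 mm wide; open, the fingers measure 114 mm over their backs; the gripper's body (76 mm by 85 mm) begins 54 mm behind the grasp point. The pads swing forward as they close: fully open they stand 13 mm farther back than shut.
Start: joints at [1.198, 0.521, -0.036, 1.599, 0.021, 1.021, -0.113], TCP at [0.186, -0.597, 0.231] pointing down, gripper open.
Joint ranges: [-2.91, 2.91], [-0.3, 2.13], [-1.5, 1.42], [0.17, 2.43], [-1.26, 4.41], [0.16, 1.93], [-2.52, 2.52]. Speed limits (rad/s): [1.89, 1.89, 2.39, 2.39, 3.01, 3.01, 3.01].

### API

Orientations are given as [roll, pitch, yaw] about the fixed x, y, z axes, in that order (R = Rz(yaw) Ry(pitch) Rx(roll)).
In Python, from workcell import bot, grab_frame, calibration, workorder gives the robot as it stands.
- The arm moves only by the tool move_arm, never from a script. Its arguments are lists of equal length, an entry for each row: "jaw": the closure in counts, from 0 (fully open) to 255 (shut); "dp": the shift along the tool's x, y, z in units of 800 mm (1.0 is 800 mm), a list of three; "rotation": the turn, a rotation vector about the tool's x, y, z in units of pi rad (1.0 is pi rad), a list of three. In form: {"jaw": [jaw, ...], "dp": [[dx, dy, dz], ...], "rotation": [[rx, ry, rz], ...]}. A call has 1 to 10 rows; each row shifts and turns the commanded pose from where the row before left it, along the tool's axes as they then stand; what a row does not reach is not made up. A row lasts 1/8 s, in which the tool goes at most 62.5 mm and 10.7 degrees, less where a joint would pass 70% of its speed; a pose out of reach is approached as far as the arm can. A call with a number of a shift or a turn outside -1 to 1 is refused whole. A call with a gripper value outside its range is refused whole. The fingers move at their own pace and stop on an object; "squeeze" is the grip in N (left out, the last holds). Time passes only in rows, so rows that do not move let the fingers close. It gives the time, the measured TCP pose, the force and the opening at its end, in the units of the state.
- bot.observe(): the state, without advancing time (a new reading comes with each control period).
- grab_frame(name): name is "scene" or "top" or "wrist"; returns the picture (384x512x3 uint8, blue, green, red); there is no depth.
- calibration(name): a dict with "camera_matrix" (3x3 intrinsics, pixels), "T" (4x4, takes a point from camera to world coordinates). Camera axes: x right, y down, z forward; pixel columns grow to the right and rows downward; lengths in m; the calibration is good to about 2 mm. A picture is of the moment at which its call begins: read the wrist's pose just before it. calibration takes no time and is no camera call; for the wrist camera it gives the pose at the moment of the call.
- workorder.job_done(): hands the job in, once; it reports no verdict.
The state is a dict: "clock": time; "qpos": joint angles; "qd": joint speeds; "joint_efforts": joint torques, N m; "position": TCP position; "tool_rot": TCP orientation; "force": force on the tool from outside, world axes, zero at the start; "moment": the same for the moment, N m; "grip_width": finger opening in m.
Only numpy, scipy, OpenCV 4.12 (cv2) and the standard library are available. Lean on these libraries where they do the work, as an engineer would, in place of code of your own. Each camera call takes 0.05 s, during which the arm holds its last target. There are 200 camera calls.

### The job

Clear up after a casting run: stand the two small white dropper bottles upright in the divided steel bin, one in each bay, put the two steel casting rings side by side, hole upwards as they stand now, in the long shallow steel tray, and lay the plaster mould flat, hollow side up, in the wooden tray. Set each thing down rather than dropping it, and do not knock or shift the black mixing cup or the amber glue jar, which stand among them.

Things in the scene. Friction and masses are not known exactly. Their poses are not given: they have to be found in the camera images.
- bottle_a: small white dropper bottle standing upright, told by its pointed black nozzle cap: straight round body 36 mm in diameter up to 58 mm, 76 mm tall in all; about 70 g. Origin at the centre of its underside, z up. The other small bottle is identical and the two are interchangeable.
- bottle_b: small white dropper bottle standing upright, told by its pointed black nozzle cap: straight round body 36 mm in diameter up to 58 mm, 76 mm tall in all; about 70 g. Origin at the centre of its underside, z up. The other small bottle is identical and the two are interchangeable.
- ring_a: plain steel casting ring (a short open tube) standing on its rim like a pastry cutter, hole upwards: outer diameter 50 mm, hole 42 mm, 40 mm high; about 120 g. Origin at the centre of its underside, z up. The other ring is identical and the two are interchangeable.
- ring_b: plain steel casting ring (a short open tube) standing on its rim like a pastry cutter, hole upwards: outer diameter 50 mm, hole 42 mm, 40 mm high; about 120 g. Origin at the centre of its underside, z up. The other ring is identical and the two are interchangeable.
- mould: white plaster half mould, a rectangular block 64 mm along its x, 46 mm along its y, 38 mm high, with a shallow rectangular hollow (42 x 32 mm, 6 mm deep) in its top face; about 140 g. Origin at the centre of its underside, z up. It stands at any yaw.
- bottle_bin: fixed bright steel bin with a divider across its middle: outside 66 mm along its x, 121 mm along its y, walls 24 mm high. Walls, floor and divider are 3 mm thick. Its two square bays lie side by side along its y, centred 29.5 mm either side of its origin at y = +0.0295 and -0.0295, each 60 mm (x) by 56 mm (y) inside. Origin at the centre of its underside on the bench, z up; the floor the bottles stand on is 3 mm above it.
- ring_tray: fixed long shallow dark steel tray without divider: outside 90 mm along its x, 150 mm along its y, rim 10 mm high, walls and floor 3 mm thick (84 by 144 mm inside). The two rings fit side by side along its y, for instance 35 mm either side of the middle. Origin at the centre of its underside on the bench, z up; its floor is 3 mm above it.
- mould_tray: fixed dark wooden tray without divider: outside 100 mm along its x, 116 mm along its y, rim 14 mm high, walls and floor 6 mm thick (88 by 104 mm inside, so the mould fits at any yaw). Origin at the centre of its underside on the bench, z up; its floor is 6 mm above it.
- mixing_cup: loose empty black plastic mixing cup, rim 60 mm in diameter, 55 mm high; leave it where it stands. Origin at the centre of its underside.
- glue_jar: loose amber glass jar with a brass lid, 52 mm in diameter, 60 mm high; leave it where it stands. Origin at the centre of its underside.

How it is judged:
By the outcome, as a careful person would: the job done as asked, in the order asked, and still so for the second after the job is handed in, with the robot touching nothing.
It also fails if it takes over 136 s, if anything falls off the work surface, if the arm or the gripper's body presses on something with over 40 N, if the wrist force passes 120 N, or if a joint passes its speed limit or range.

## Working session

There is one attempt and no reset: what is moved stays moved. The work goes in short steps, Python scripts to look and compute and a tool call to move; the robot and the scene stay as the last step left them, time stands still between calls to the robot, and variables do not carry over. Pictures are saved under pics/ and viewed, about 12 in all and at most 16, crops included, and the job is handed in when it is done.

Besides the shell and the picture viewer there is one more tool, called as a command line: name --argument value ..., lists and objects as JSON in quotes. move_arm: Moves the arm, as the interface text tells. Shifts and turns lie within -1 to 1; 1 stands for 800 mm of shift or pi rad of turn. Its arguments: {"type":"object","properties":{"jaw":{"type":"array","items":{"type":"number"}},"dp":{"type":"array","items":{"type":"array","items":{"type":"number","minimum":-1,"maximum":1}}},"rotation":{"type":"array","items":{"type":"array","items":{"type":"number","minimum":-1,"maximum":1}}},"squeeze":{"type":"number"}},"required":["jaw","dp","rotation"]}

```bash
ls; mkdir -p pics; python3 - <<'E'
from workcell import bot, grab_frame, calibration
import cv2, numpy as np
print(bot.observe())
for n in ("scene","top"):
    cv2.imwrite(f"pics/{n}0.png",grab_frame(n)); c=calibration(n); print(n,np.round(c["camera_matrix"],1).tolist(),np.round(c["T"],3).tolist())
a=cv2.imread("pics/scene0.png");b=cv2.imread("pics/top0.png")
cv2.imwrite("pics/top0b.png",cv2.resize(b,(800,600),interpolation=cv2.INTER_CUBIC))
E
```

```text
pics
{'clock': 0.0, 'qpos': array([ 1.19779832,  0.52202725, -0.03630392,  1.60000256,  0.02116769,
        1.02108257, -0.11277603]), 'qd': array([ 8.46926715e-04,  1.07444066e-03,  1.51060646e-03, -1.13547460e-03,
        9.39655536e-04,  4.13350452e-04, -7.29810323e-05]), 'joint_efforts': array([-1.02015381e-04, -9.27101827e+01,  1.97971009e+00, -3.69929659e+01,
        1.79428642e-02,  8.29937373e-03,  2.19975999e-05]), 'position': array([ 0.18623109, -0.59625985,  0.23071969]), 'tool_rot': array([-3.14045849e+00,  6.47186048e-05,  3.02774692e-01]), 'force': array([ 0.21186195, -0.41724197,  0.6179305 ]), 'moment': array([ 0.01240731, -0.0121239 , -0.03359946]), 'grip_width': 0.08517479720772905}
scene [[437.6, 0.0, 253.8], [0.0, 437.6, 189.9], [0.0, 0.0, 1.0]] [[-0.328, 0.514, -0.793, 1.335], [0.945, 0.167, -0.282, 0.276], [-0.013, -0.841, -0.54, 0.582], [0.0, 0.0, 0.0, 1.0]]
top [[432.5, 0.0, 244.0], [0.0, 432.5, 194.0], [0.0, 0.0, 1.0]] [[0.136, -0.968, 0.212, 0.325], [-0.991, -0.133, 0.03, -0.015], [-0.001, -0.214, -0.977, 1.074], [0.0, 0.0, 0.0, 1.0]]
```

View pics/top0b.png

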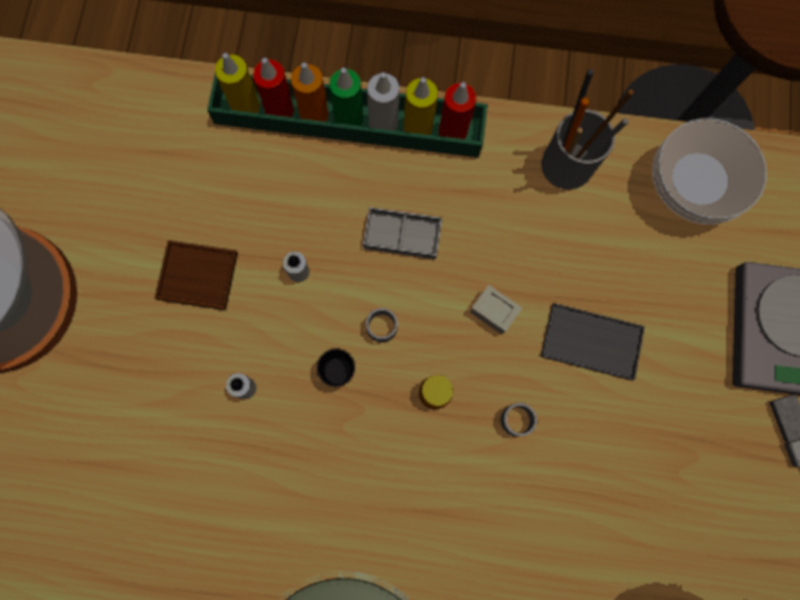

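View pics/scene0.png

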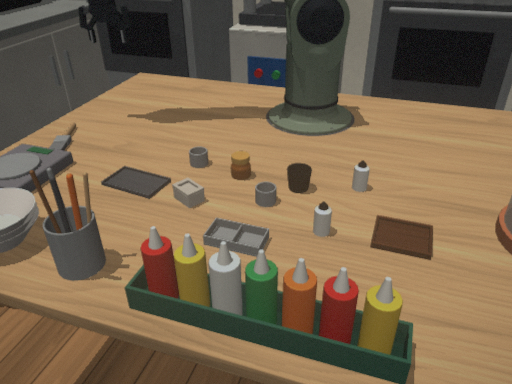

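The top view (800x600 scale) shows the bottles at (295,262) and (238,383), the rings at (381,325) and (518,420), and the mould at (496,309). The bin is at (402,234), the ring tray at (592,341), the wooden tray at (197,275), the cup at (336,368) and the jar at (436,392). The scene view agrees.

```bash
cat > h.py <<'E'
import numpy as np, cv2
from scipy.spatial.transform import Rotation as R
from workcell import bot, grab_frame, calibration
def plane(cal,uv,z):
    K,T=np.array(cal["camera_matrix"]),np.array(cal["T"])
    uv=np.atleast_2d(uv).astype(float)
    d=(T[:3,:3]@np.linalg.inv(K)@np.c_[uv,np.ones(len(uv))].T).T
    o=T[:3,3]; return o+d*((z-o[2])/d[:,2])[:,None]
def proj(cal,P):
    K,T=np.array(cal["camera_matrix"]),np.array(cal["T"])
    p=(np.atleast_2d(P)-T[:3,3])@T[:3,:3]@K.T; return p[:,:2]/p[:,2:]
def blob(m,seed):
    n,l,s,c=cv2.connectedComponentsWithStats(m.astype(np.uint8),connectivity=8)
    ys,xs=np.nonzero(l); i=np.argmin((xs-seed[0])**2+(ys-seed[1])**2)
    mm=(l==l[ys[i],xs[i]]).astype(np.uint8)
    return mm
def rect(cal,mm,z):
    c=max(cv2.findContours(mm,0,2)[0],key=cv2.contourArea)[:,0]
    p=plane(cal,c,z)[:,:2].astype(np.float32)
    (x,y),(w,h),a=cv2.minAreaRect(p*1000)
    return round(x),round(y),round(w),round(h),round(a,1)
E
python3 - <<'E'
from h import *
im=cv2.imread("pics/top0.png");cal=calibration("top")
H,S,V=cv2.split(cv2.cvtColor(im,cv2.COLOR_BGR2HSV))
print("wood",H[250,200],S[250,200],V[250,200])
g=S<80; d=V<70
for n,s,m,z in [("bin",(402,234),g,.024),("rtray",(592,341),g,.01),("mtray",(197,275),d|((V<90)&(H<12)),.014),("mould",(496,309),g,.038),("ringA",(395,325),g,.04),("ringB",(533,420),g,.04),("cup",(336,368),d,.055),("jar",(436,392),(H>22)&(S>150),.06),("capA",(294,261),V<60,.072),("capB",(238,383),V<60,.072)]:
    s=np.array(s)*.64
    try: print(n,np.round(plane(cal,s,z)[0,:2]*1000),rect(cal,blob(m,s),z),im[int(s[1]),int(s[0])])
    except Exception as e: print(n,e)
E
```

```text
wood 17 150 136
bin [671.  -1.] (675, 0, 122, 71, 89.2) [ 96 101 106]
rtray [ 540. -323.] (540, -323, 148, 88, 83.3) [58 59 63]
mtray [560. 320.] (560, 321, 116, 99, 88.9) [12 31 64]
mould [ 565. -163.] (565, -161, 64, 51, 61.7) [113 131 134]
ringA [518.  -9.] (516, 12, 48, 51, 71.4) [62 76 92]
ringB [ 401. -235.] (400, -213, 47, 52, 7.8) [42 45 46]
cup [437.  70.] (438, 72, 57, 54, 8.4) [25 26 27]
jar [421. -84.] (425, -85, 42, 45, 52.4) [ 33 124 135]
capA [590. 158.] (590, 159, 16, 15, 52.7) [10 10 12]
capB [393. 209.] (392, 212, 16, 14, 10.4) [11  8  9]
```

```bash
cat >> h.py <<'E'
def state():
    o=bot.observe(); r=R.from_euler("xyz",o["tool_rot"]); return o,np.array(o["position"]),r
def go(x,y,z,yaw=None):
    """mm/deg world target -> total tool-frame move, after turning first"""
    o,p,r=state(); cur=np.degrees(o["tool_rot"][2])
    if yaw is None: yaw=cur
    t=R.from_euler("xyz",[180,0,yaw],degrees=True)
    rv=(r.inv()*t).as_rotvec()/np.pi
    d=t.inv().apply(np.array([x,y,z])/1000-p)/.8
    n=int(np.ceil(np.linalg.norm(d)/.07)); m=int(np.ceil(np.linalg.norm(rv)*180/10.3))
    print("clock",round(o["clock"],2),"pos",np.round(p*1000,1),"rot",np.round(np.degrees(o["tool_rot"]),1),"F",np.round(o["force"],1),"w",round(o["grip_width"]*1000,1))
    print("turn tot",np.round(rv,4),"rows",m,np.round(rv/max(m,1),4)," shift tot",np.round(d,4),"rows",n,np.round(d/max(n,1),4))
E
python3 -c "
from h import *
go(590,159,200,89)"
```

```text
clock 0.1 pos [ 186.3 -596.3  230.8] rot [-179.9    0.    17.3] F [ 0.4 -0.6 -0.7] w 85.4
turn tot [-3.000e-04 -2.000e-04 -3.981e-01] rows 7 [-0.     -0.     -0.0569]  shift tot [0.9528 0.4881 0.0385] rows 16 [0.0595 0.0305 0.0024]
```

move_arm --jaw '[0,0,0,0,0,0,0]' --dp '[[0,0,0],[0,0,0],[0,0,0],[0,0,0],[0,0,0],[0,0,0],[0,0,0]]' --rotation '[[0,0,-0.0569],[0,0,-0.0569],[0,0,-0.0569],[0,0,-0.0569],[0,0,-0.0569],[0,0,-0.0569],[0,0,-0.0569]]' --squeeze 30

```text
clock: 0.98
position: [0.1862, -0.5964, 0.231]
tool_rot: [-3.141, -0.001, 1.56]
force: [-0.7, -0.1, 0.2]
grip_width: 0.0852
```

move_arm --jaw '[0,0,0,0,0,0,0,0]' --dp '[[0.0596,0.0306,0],[0.0596,0.0306,0],[0.0596,0.0306,0],[0.0596,0.0306,0],[0.0596,0.0306,0],[0.0596,0.0306,0],[0.0596,0.0306,0],[0.0596,0.0306,0]]' --rotation '[[0,0,0],[0,0,0],[0,0,0],[0,0,0],[0,0,0],[0,0,0],[0,0,0],[0,0,0]]'

```text
clock: 1.98
position: [0.389, -0.2169, 0.2313]
tool_rot: [-3.142, 0.0, 1.554]
force: [0.8, -0.1, 0.4]
grip_width: 0.0856
```

```bash
python3 -c "
from h import *
go(590,159,200,89)"
```

```text
clock 1.98 pos [ 389.  -216.9  231.3] rot [-180.    0.   89.] F [ 0.8 -0.1  0.4] w 85.6
turn tot [-0.      0.0001  0.0002] rows 1 [-0.      0.0001  0.0002]  shift tot [0.4742 0.243  0.0391] rows 8 [0.0593 0.0304 0.0049]
```

move_arm --jaw '[0,0,0,0,0,0,0,0,0]' --dp '[[0.0593,0.0304,0.0049],[0.0593,0.0304,0.0049],[0.0593,0.0304,0.0049],[0.0593,0.0304,0.0049],[0.0593,0.0304,0.0049],[0.0593,0.0304,0.0049],[0.0593,0.0304,0.0049],[0.0593,0.0304,0.0049],[0,0,0]]' --rotation '[[0,0,0],[0,0,0],[0,0,0],[0,0,0],[0,0,0],[0,0,0],[0,0,0],[0,0,0],[0,0,0]]'

```text
clock: 3.1
position: [0.5894, 0.162, 0.199]
tool_rot: [-3.14, -0.002, 1.559]
force: [-0.4, -0.5, -0.3]
grip_width: 0.0852
```

```bash
python3 - <<'E'
from h import *
cal=calibration("wrist"); im=grab_frame("wrist"); cv2.imwrite("pics/w1.png",im)
print(np.round(cal["T"],3).tolist(),np.round(cal["camera_matrix"]).tolist())
print(proj(cal,[[.59,.159,.076],[.59,.159,.058],[.675,0,.024]]))
go(590,159,28)
E
```

```text
[[1.0, -0.012, -0.005, 0.59], [-0.012, -0.962, -0.274, 0.232], [-0.001, 0.274, -0.962, 0.341], [0.0, 0.0, 0.0, 1.0]] [[313.0, 0.0, 256.0], [0.0, 313.0, 193.0], [0.0, 0.0, 1.0]]
[[257.92761748 189.68430148]
 [257.84648104 184.58207286]
 [331.55346628 307.66557529]]
clock 3.15 pos [589.1 159.5 199. ] rot [-179.9   -0.    89.2] F [-0.6 -0.1  0.8] w 85.0
turn tot [-0.0004 -0.0001  0.    ] rows 1 [-0.0004 -0.0001  0.    ]  shift tot [-0.0006  0.0011  0.2138] rows 4 [-0.0001  0.0003  0.0535]
```

View pics/w1.png

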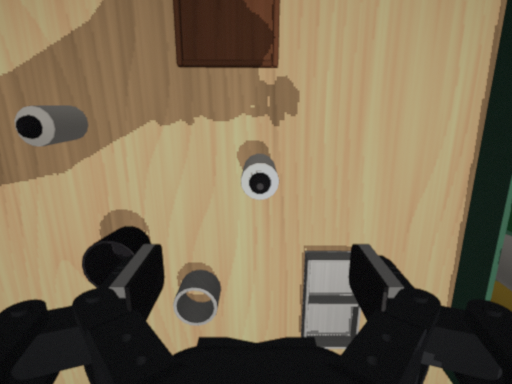

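The wrist view puts bottle A's shoulder at (260,182), 2 px from the prediction. It also shows bottle B at (34,127), ring A's rim at (198,305), the bin's left edge at u=303 (v 252–347), and the lower edge of the wooden tray at v=67.

```bash
python3 - <<'E'
from h import *
cal=calibration("wrist")
for n,uv,z in [("bA",(260,182),.058),("bB",(33,126),.06),("ringA",(198,305),.04),("binTL",(304,252),.024),("binBL",(303,347),.024),("mtBL",(178,66),.014),("mtBR",(278,66),.014)]:
    print(n,np.round(plane(cal,uv,z)[0]*1000,1))
go(592,161,28,89)
E
```

```text
bA [591.7 158.7  58. ]
bB [392.4 212.8  60. ]
ringA [521.2  14.   40. ]
binTL [640.   69.3  24. ]
binBL [642.3 -58.8  24. ]
mtBL [513.5 265.1  14. ]
mtBR [610.8 263.7  14. ]
clock 3.15 pos [589.1 159.5 199. ] rot [-179.9   -0.    89.2] F [-0.6 -0.1  0.8] w 85.0
turn tot [-0.0004 -0.0001  0.001 ] rows 1 [-0.0004 -0.0001  0.001 ]  shift tot [0.002  0.0036 0.2138] rows 4 [0.0005 0.0009 0.0535]
```

move_arm --jaw '[0,0,0,0,0,255,255,255,255,255]' --dp '[[-0.0005,0.0036,0.05],[0,0,0.055],[0,0,0.055],[0,0,0.0538],[0,0,0],[0,0,0],[0,0,0],[0,0,0],[0,0,0],[0,0,0]]' --rotation '[[0,0,0],[0,0,0],[0,0,0],[0,0,0],[0,0,0],[0,0,0],[0,0,0],[0,0,0],[0,0,0],[0,0,0]]'

```text
clock: 4.4
position: [0.5931, 0.1574, 0.0304]
tool_rot: [3.14, -0.0, 1.554]
force: [-2.1, -2.1, 11.6]
grip_width: 0.0351
```

```bash
python3 - <<'E'
from h import *
go(677,31,130,89)
cv2.imwrite("pics/x1.png",grab_frame("scene")[100:340,150:450])
E
```

```text
clock 4.4 pos [593.1 157.4  30.4] rot [179.9  -0.   89. ] F [-2.1 -2.1 11.6] w 35.1
turn tot [ 0.0006 -0.0001  0.0001] rows 1 [ 0.0006 -0.0001  0.0001]  shift tot [-0.1561  0.1077 -0.1245] rows 4 [-0.039   0.0269 -0.0311]
```

View pics/x1.png

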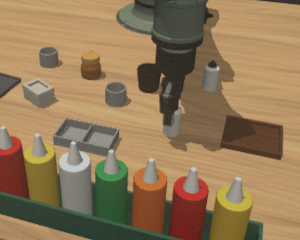

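The crop shows the gripper closed on bottle A's body with nothing else touched. The 11.6 N is probably the pads pressing the bottle down as they swing forward while closing.

move_arm --jaw '[255,255,255,255,255,255,255,255]' --dp '[[0,0,-0.04],[0,0,-0.045],[0,0,-0.04],[-0.039,0.0269,0],[-0.039,0.0269,0],[-0.039,0.0269,0],[-0.039,0.0269,0],[0,0,0]]' --rotation '[[0,0,0],[0,0,0],[0,0,0],[0,0,0],[0,0,0],[0,0,0],[0,0,0],[0,0,0]]'

```text
clock: 5.45
position: [0.6773, 0.0276, 0.1291]
tool_rot: [3.141, 0.001, 1.55]
force: [-0.4, 0.4, -0.9]
grip_width: 0.0346
```

```bash
python3 - <<'E'
from h import *
go(677,31,33,89)
cal=calibration("wrist"); im=grab_frame("wrist"); cv2.imwrite("pics/w2.png",im)
q=lambda dx,dy,z:[.677+dx/1000,.001+dy/1000,z]
print(np.round(proj(cal,[q(-33,60.5,.024),q(33,60.5,.024),q(-33,0,.024),q(33,0,.024),[.677,.0305,0.04]])))
im2=grab_frame("scene"); cv2.imwrite("pics/x2.png",np.hstack([im,im2[100:384,150:400].repeat(1,0) if 0 else cv2.copyMakeBorder(im2[130:330,150:420],0,184,0,0,0)]))
E
```

```text
clock 5.45 pos [677.3  27.6 129.1] rot [1.80e+02 1.00e-01 8.88e+01] F [-0.4  0.4 -0.9] w 34.6
turn tot [ 0.0002  0.0004 -0.0011] rows 1 [ 0.0002  0.0004 -0.0011]  shift tot [ 0.0042 -0.0005  0.1201] rows 2 [ 0.0021 -0.0002  0.0601]
[[214. 151.]
 [298. 149.]
 [218. 223.]
 [296. 221.]
 [257. 194.]]
```

View pics/x2.png

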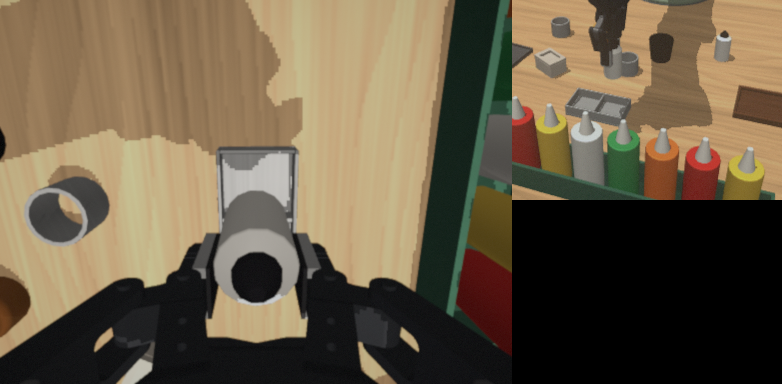

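Bin corners are seen at (217,148) and (298,148), about 2 px from the prediction, and the bottle hangs straight over the upper bay. I'll lower it now.

move_arm --jaw '[255,255,255,255,255,255]' --dp '[[0.0048,0.0008,0.04],[0,0,0.04],[0,0,0.025],[0,0,0.0118],[0,0,0],[0,0,0]]' --rotation '[[0,0,0],[0,0,0],[0,0,0],[0,0,0],[0,0,0],[0,0,0]]'

```text
clock: 6.3
position: [0.6776, 0.0351, 0.0365]
tool_rot: [3.14, -0.0, 1.554]
force: [-0.9, -0.8, -0.6]
grip_width: 0.0349
```

move_arm --jaw '[255,255]' --dp '[[-0.002,0,0.002],[0,0,0]]' --rotation '[[0,0,0],[0,0,0]]'

```text
clock: 6.55
position: [0.6771, 0.033, 0.0342]
tool_rot: [3.141, 0.0, 1.554]
force: [0.2, -0.6, -1.9]
grip_width: 0.0349
```

move_arm --jaw '[255,255]' --dp '[[0,0,0.0015],[0,0,0]]' --rotation '[[0,0,0],[0,0,0]]'

```text
clock: 6.8
position: [0.6772, 0.0332, 0.0335]
tool_rot: [3.141, 0.0, 1.554]
force: [-4.5, -1.6, 10.7]
grip_width: 0.0348
```

move_arm --jaw '[0,0,0,0,0,0,0]' --dp '[[0,0,0],[0,0,0],[0,0,0],[0,0,0],[0,0,-0.06],[0,0,-0.07],[0,0,-0.07]]' --rotation '[[0,0,0],[0,0,0],[0,0,0],[0,0,0],[0,0,0],[0,0,0],[0,0,0]]'

```text
clock: 7.68
position: [0.6767, 0.0334, 0.1944]
tool_rot: [-3.141, -0.0, 1.554]
force: [1.1, -0.5, -0.3]
grip_width: 0.0855
```

```bash
python3 - <<'E'
from h import *
go(392,205,190,89)
E
```

```text
clock 7.67 pos [676.7  33.4 194.4] rot [-180.    -0.    89.1] F [ 1.1 -0.5 -0.3] w 85.5
turn tot [-0.0001 -0.0001  0.0003] rows 1 [-0.0001 -0.0001  0.0003]  shift tot [ 0.2083 -0.3596  0.0054] rows 6 [ 0.0347 -0.0599  0.0009]
```

move_arm --jaw '[0,0,0,0,0,0,0]' --dp '[[0.0347,-0.0599,0.0009],[0.0347,-0.0599,0.0009],[0.0347,-0.0599,0.0009],[0.0347,-0.0599,0.0009],[0.0347,-0.0599,0.0009],[0.0347,-0.0599,0.0009],[0,0,0]]' --rotation '[[0,0,0],[0,0,0],[0,0,0],[0,0,0],[0,0,0],[0,0,0],[0,0,0]]'

```text
clock: 8.55
position: [0.3898, 0.2064, 0.1888]
tool_rot: [3.141, 0.0, 1.559]
force: [1.4, -0.2, -0.0]
grip_width: 0.0854
```

```bash
python3 - <<'E'
from h import *
cal=calibration("wrist"); im=grab_frame("wrist"); cv2.imwrite("pics/w3.png",im)
print(proj(cal,[[.392,.2125,.058],[.392,.2125,.076]]))
V=cv2.cvtColor(im,cv2.COLOR_BGR2GRAY)
# cap = dark blob near the forecast
mm=blob(V[:250]<45,proj(cal,[[.392,.2125,.07]])[0]); ys,xs=np.nonzero(mm); uv=(xs.mean(),ys.mean()); print(len(xs),uv,plane(cal,uv,.066))
go(392,212,30,89)
t=grab_frame("top"); cv2.imwrite("pics/t3.png",np.hstack([im,cv2.resize(t[110:300,150:300],None,fx=1.9,fy=384/190)]))
E
```

```text
[[259.417906   177.20700457]
 [259.64392947 182.10613065]]
299 (np.float64(259.11371237458195), np.float64(175.40133779264215)) [[0.39168446 0.21597841 0.066     ]]
clock 8.6 pos [391.5 205.4 188.8] rot [179.9   0.   89.2] F [ 0.6 -1.1  0.5] w 85.1
turn tot [0.0003 0.     0.0011] rows 1 [0.0003 0.     0.0011]  shift tot [0.0083 0.0005 0.1985] rows 3 [0.0028 0.0002 0.0662]
```

View pics/t3.png

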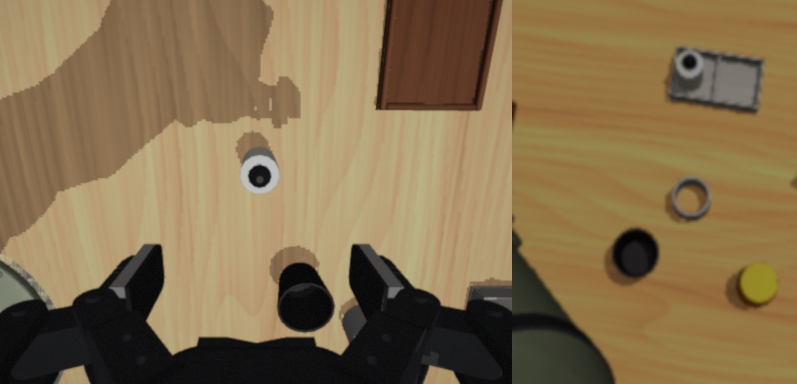

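Bottle A stands in the left bay, and bottle B's cap is at (259,175), which gives (392,214). Now I'll grasp it.

move_arm --jaw '[0,0,0,0,0,255,255,255,255,255]' --dp '[[0.0106,0.0004,0.045],[0,0,0.053],[0,0,0.053],[0,0,0.0476],[0,0,0],[0,0,0],[0,0,0],[0,0,0],[0,0,0],[0,0,0]]' --rotation '[[0,0,0],[0,0,0],[0,0,0],[0,0,0],[0,0,0],[0,0,0],[0,0,0],[0,0,0],[0,0,0],[0,0,0]]'

```text
clock: 9.9
position: [0.3935, 0.2132, 0.0305]
tool_rot: [3.14, -0.001, 1.554]
force: [0.1, -1.9, 13.6]
grip_width: 0.0349
```

```bash
python3 - <<'E'
from h import *
go(678,-28,140,89)
E
```

```text
clock 9.9 pos [393.5 213.2  30.5] rot [179.9  -0.   89. ] F [ 0.1 -1.9 13.6] w 34.9
turn tot [ 0.0006 -0.0002  0.0001] rows 1 [ 0.0006 -0.0002  0.0001]  shift tot [-0.2953  0.3609 -0.1369] rows 7 [-0.0422  0.0516 -0.0196]
```

move_arm --jaw '[255,255,255,255,255,255,255,255,255,255]' --dp '[[0,0,-0.04],[0,0,-0.05],[0,0,-0.05],[-0.0422,0.0516,0],[-0.0422,0.0516,0],[-0.0422,0.0516,0],[-0.0422,0.0516,0],[-0.0422,0.0516,0],[-0.0422,0.0516,0],[-0.0422,0.0516,0]]' --rotation '[[0,0,0],[0,0,0],[0,0,0],[0,0,0],[0,0,0],[0,0,0],[0,0,0],[0,0,0],[0,0,0],[0,0,0]]'

```text
clock: 11.15
position: [0.6788, -0.0296, 0.1422]
tool_rot: [3.141, -0.0, 1.554]
force: [-0.1, 0.6, -0.5]
grip_width: 0.035
```

move_arm --jaw '[255,255]' --dp '[[0,0,0],[0,0,0]]' --rotation '[[0,0,0],[0,0,0]]'

```text
clock: 11.4
position: [0.6772, -0.0276, 0.1416]
tool_rot: [-3.141, -0.001, 1.554]
force: [0.1, 1.0, -0.8]
grip_width: 0.0348
```

```bash
python3 - <<'E'
from h import *
go(678,-28,36,89)
E
```

```text
clock 11.4 pos [677.2 -27.6 141.6] rot [-180.   -0.   89.] F [ 0.1  1.  -0.8] w 34.8
turn tot [-0.0001 -0.0002  0.0003] rows 1 [-0.0001 -0.0002  0.0003]  shift tot [-0.0005  0.001   0.132 ] rows 2 [-0.0002  0.0005  0.066 ]
```

move_arm --jaw '[255,255,255,255,255,255,255]' --dp '[[0,0,0.045],[0,0,0.045],[0,0,0.03],[0,0,0.011],[0,0,0.002],[0,0,0.001],[0,0,0]]' --rotation '[[0,0,0],[0,0,0],[0,0,0],[0,0,0],[0,0,0],[0,0,0],[0,0,0]]'

```text
clock: 12.28
position: [0.6781, -0.028, 0.0351]
tool_rot: [3.14, 0.0, 1.554]
force: [0.2, -0.4, -1.3]
grip_width: 0.0348
```

move_arm --jaw '[255,255]' --dp '[[0,0,0.0018],[0,0,0]]' --rotation '[[0,0,0],[0,0,0]]'

```text
clock: 12.52
position: [0.6781, -0.0281, 0.0337]
tool_rot: [3.141, 0.0, 1.554]
force: [-1.9, -0.6, 8.6]
grip_width: 0.0347
```

move_arm --jaw '[0,0,0,0,0,0,0]' --dp '[[0,0,0],[0,0,0],[0,0,0],[0,0,0],[0,0,-0.06],[0,0,-0.065],[0,0,-0.065]]' --rotation '[[0,0,0],[0,0,0],[0,0,0],[0,0,0],[0,0,0],[0,0,0],[0,0,0]]'

```text
clock: 13.4
position: [0.6775, -0.028, 0.1864]
tool_rot: [-3.141, -0.0, 1.554]
force: [-0.4, -0.0, -0.5]
grip_width: 0.0855
```

```bash
python3 - <<'E'
from h import *
go(518,8,180,83.3)
E
```

```text
clock 13.4 pos [677.5 -28.  186.4] rot [-180.   -0.   89.] F [-0.4 -0.  -0.5] w 85.5
turn tot [-0.     -0.      0.0319] rows 1 [-0.     -0.      0.0319]  shift tot [ 0.0214 -0.2033  0.008 ] rows 3 [ 0.0071 -0.0678  0.0027]
```

move_arm --jaw '[0,0,0,0,0,0]' --dp '[[0,0,0],[0.0071,-0.0678,0.0027],[0.0071,-0.0678,0.0027],[0.0071,-0.0678,0.0027],[0,0,0],[0,0,0]]' --rotation '[[0,0,0.0319],[0,0,0],[0,0,0],[0,0,0],[0,0,0],[0,0,0]]'

```text
clock: 14.15
position: [0.5188, 0.0078, 0.1788]
tool_rot: [3.14, -0.0, 1.454]
force: [0.9, 0.1, 0.6]
grip_width: 0.0855
```

```bash
python3 - <<'E'
from h import *
cal=calibration("wrist"); im=grab_frame("wrist")
print(proj(cal,[[.518,.013,.04]]))
go(518,13,14,83.3)
t=grab_frame("top"); cv2.imwrite("pics/t4.png",np.hstack([im,cv2.resize(t[110:300,200:350],None,fx=1.9,fy=384/190)]))
E
```

```text
[[255.34900684 176.2586325 ]]
clock 14.2 pos [519.    7.8 178.6] rot [179.9  -0.   83.3] F [ 0.6 -0.1 -0.5] w 85.4
turn tot [ 0.0003 -0.0001 -0.0002] rows 1 [ 0.0003 -0.0001 -0.0002]  shift tot [ 0.0063 -0.002   0.2057] rows 3 [ 0.0021 -0.0007  0.0686]
```

View pics/t4.png

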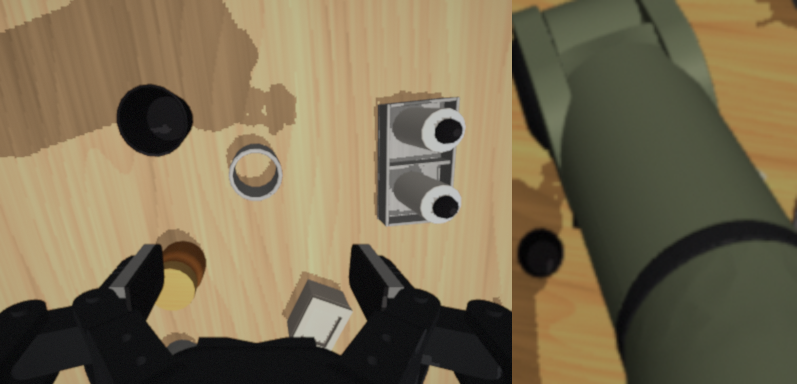

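Both bottles stand upright, one in each bay. Ring A's rim is centred at (255,174), so it lies at (518,15), clear of the cup and jar.

move_arm --jaw '[0,0,0,0,0,255,255,255,255,255]' --dp '[[0.0088,-0.002,0.05],[0,0,0.055],[0,0,0.055],[0,0,0.0455],[0,0,0],[0,0,0],[0,0,0],[0,0,0],[0,0,0],[0,0,0]]' --rotation '[[0,0,0],[0,0,0],[0,0,0],[0,0,0],[0,0,0],[0,0,0],[0,0,0],[0,0,0],[0,0,0],[0,0,0]]'

```text
clock: 15.5
position: [0.5183, 0.015, 0.0156]
tool_rot: [3.139, -0.0, 1.454]
force: [-2.1, -0.4, 11.3]
grip_width: 0.0495
```

```bash
python3 - <<'E'
from h import *
u=np.array([-np.sin(np.radians(-6.7)),np.cos(np.radians(-6.7))])
print(np.array([540,-323])+35*u,np.array([540,-323])-35*u)
go(544,-288,130,83.3)
E
```

```text
[ 544.0834758  -288.23902727] [ 535.9165242  -357.76097273]
clock 15.5 pos [518.3  15.   15.6] rot [179.9  -0.   83.3] F [-2.1 -0.4 11.3] w 49.5
turn tot [ 0.0008 -0.0001 -0.0001] rows 1 [ 0.0008 -0.0001 -0.0001]  shift tot [-0.3724  0.0761 -0.1431] rows 6 [-0.0621  0.0127 -0.0238]
```

move_arm --jaw '[255,255,255,255,255,255,255,255,255,255]' --dp '[[0,0,-0.043],[0,0,-0.05],[0,0,-0.05],[-0.0621,0.0127,0],[-0.0621,0.0127,0],[-0.0621,0.0127,0],[-0.0621,0.0127,0],[-0.0621,0.0127,0],[-0.0621,0.0127,0],[0,0,0]]' --rotation '[[0,0,0],[0,0,0],[0,0,0],[0,0,0],[0,0,0],[0,0,0],[0,0,0],[0,0,0],[0,0,0],[0,0,0]]'

```text
clock: 16.75
position: [0.5422, -0.2928, 0.129]
tool_rot: [3.141, 0.002, 1.448]
force: [-0.5, 0.5, -0.9]
grip_width: 0.0494
```

```bash
python3 - <<'E'
from h import *
cal=calibration("wrist"); im=grab_frame("wrist"); cv2.imwrite("pics/w5.png",im)
c,s=np.cos(np.radians(-6.7)),np.sin(np.radians(-6.7))
for dx,dy in [(-45,75),(45,75),(45,-75),(-45,-75)]:
    p=[(540+c*dx-s*dy)/1000,(-323+s*dx+c*dy)/1000,.01]; print(np.round(p,3),np.round(proj(cal,p)))
go(544,-288,20,83.3)
E
```

```text
[ 0.504 -0.243  0.01 ] [[204. 135.]]
[ 0.593 -0.254  0.01 ] [[313. 134.]]
[ 0.576 -0.403  0.01 ] [[306. 293.]]
[ 0.487 -0.392  0.01 ] [[212. 294.]]
clock 16.8 pos [ 542.7 -290.   129. ] rot [180.    0.   83.1] F [ 0.   1.2 -1.3] w 49.5
turn tot [ 0.0003  0.0001 -0.001 ] rows 1 [ 0.0003  0.0001 -0.001 ]  shift tot [0.0027 0.0014 0.1363] rows 2 [0.0013 0.0007 0.0682]
```

View pics/w5.png

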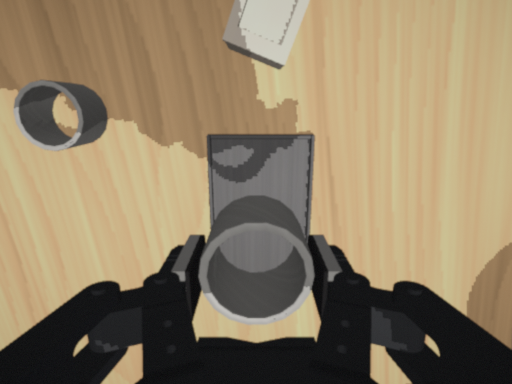

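Tray corners are seen at (208,135) and (314,134), within 4 px of the prediction, so the tray centre is about (542,-323). The ring is over its +y half.

move_arm --jaw '[255,255,255,255,255,255]' --dp '[[-0.0015,0.0033,0.05],[0,0,0.05],[0,0,0.025],[0,0,0.011],[0,0,0],[0,0,0]]' --rotation '[[0,0,0],[0,0,0],[0,0,0],[0,0,0],[0,0,0],[0,0,0]]'

```text
clock: 17.55
position: [0.5462, -0.2898, 0.0208]
tool_rot: [3.14, 0.001, 1.454]
force: [-0.9, -0.1, -1.1]
grip_width: 0.0493
```

move_arm --jaw '[255,255]' --dp '[[0,0,0.0015],[0,0,0]]' --rotation '[[0,0,0],[0,0,0]]'

```text
clock: 17.8
position: [0.5457, -0.2897, 0.0187]
tool_rot: [3.141, 0.0, 1.454]
force: [-1.2, -0.3, 2.2]
grip_width: 0.0494
```

move_arm --jaw '[255,0,0,0,0,0,0,0]' --dp '[[0,0,0.0006],[0,0,0],[0,0,0],[0,0,0],[0,0,0],[0,0,-0.06],[0,0,-0.07],[0,0,-0.07]]' --rotation '[[0,0,0],[0,0,0],[0,0,0],[0,0,0],[0,0,0],[0,0,0],[0,0,0],[0,0,0]]'

```text
clock: 18.8
position: [0.5453, -0.2894, 0.1796]
tool_rot: [-3.141, -0.0, 1.454]
force: [0.6, -0.8, -0.8]
grip_width: 0.0858
```

```bash
python3 - <<'E'
from h import *
go(401,-219,180,83.3)
cal=dict(calibration("wrist"))
E
```

```text
clock 18.8 pos [ 545.3 -289.4  179.6] rot [-180.    -0.    83.3] F [ 0.6 -0.8 -0.8] w 85.8
turn tot [-0.0001 -0.0001  0.    ] rows 1 [-0.0001 -0.0001  0.    ]  shift tot [ 0.0664 -0.1895 -0.0006] rows 3 [ 0.0221 -0.0632 -0.0002]
```

move_arm --jaw '[0,0,0,0,0]' --dp '[[0.0221,-0.0632,0],[0.0221,-0.0632,0],[0.0221,-0.0632,0],[0,0,0],[0,0,0]]' --rotation '[[0,0,0],[0,0,0],[0,0,0],[0,0,0],[0,0,0]]'

```text
clock: 19.42
position: [0.4017, -0.2195, 0.1782]
tool_rot: [3.141, 0.0, 1.454]
force: [0.9, -0.2, -1.0]
grip_width: 0.0854
```

```bash
python3 - <<'E'
from h import *
cal=calibration("wrist"); im=grab_frame("wrist"); cv2.imwrite("pics/w6.png",im)
print(proj(cal,[[.4,-.213,.04],[.425,-.085,.06]]))
go(400,-213,14,83.3)
E
```

```text
[[254.20928272 175.02865611]
 [267.08211584   9.23557892]]
clock 19.48 pos [ 401.9 -219.5  178.1] rot [179.9   0.   83.3] F [ 0.2 -0.2  0.3] w 85.5
turn tot [ 0.0003  0.     -0.0001] rows 1 [ 0.0003  0.     -0.0001]  shift tot [ 0.0078 -0.0034  0.2051] rows 3 [ 0.0026 -0.0011  0.0684]
```

View pics/w6.png

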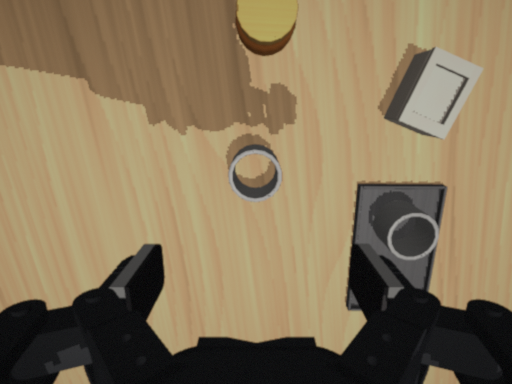

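Ring A stands in the tray. Ring B's rim is centred at (255,174), so it lies at (401,-212).

move_arm --jaw '[0,0,0,0,0,255,255,255,255,255]' --dp '[[0.0091,-0.002,0.05],[0,0,0.055],[0,0,0.055],[0,0,0.045],[0,0,0],[0,0,0],[0,0,0],[0,0,0],[0,0,0],[0,0,0]]' --rotation '[[0,0,0],[0,0,0],[0,0,0],[0,0,0],[0,0,0],[0,0,0],[0,0,0],[0,0,0],[0,0,0],[0,0,0]]'

```text
clock: 20.72
position: [0.4012, -0.2123, 0.0153]
tool_rot: [3.139, 0.001, 1.453]
force: [-0.8, 1.1, 12.6]
grip_width: 0.0486
```

```bash
python3 - <<'E'
from h import *
go(538,-359,130,83.3)
E
```

```text
clock 20.73 pos [ 401.2 -212.3   15.3] rot [1.799e+02 1.000e-01 8.330e+01] F [-0.8  1.1 12.6] w 48.6
turn tot [ 0.0008  0.0003 -0.0002] rows 1 [ 0.0008  0.0003 -0.0002]  shift tot [-0.1621  0.1912 -0.1434] rows 5 [-0.0324  0.0382 -0.0287]
```

move_arm --jaw '[255,255,255,255,255,255,255,255,255,255]' --dp '[[0,0,-0.043],[0,0,-0.05],[0,0,-0.05],[-0.0324,0.0382,0],[-0.0324,0.0382,0],[-0.0324,0.0382,0],[-0.0324,0.0382,0],[-0.0324,0.0382,0],[0,0,0],[0,0,0]]' --rotation '[[0,0,0],[0,0,0],[0,0,0],[0,0,0],[0,0,0],[0,0,0],[0,0,0],[0,0,0],[0,0,0],[0,0,0]]'

```text
clock: 21.98
position: [0.5366, -0.358, 0.1288]
tool_rot: [3.142, -0.0, 1.454]
force: [-0.3, 1.1, -1.3]
grip_width: 0.0486
```

```bash
python3 - <<'E'
from h import *
go(538,-359,20.5,83.3)
E
```

```text
clock 21.98 pos [ 536.6 -358.   128.8] rot [180.   -0.   83.3] F [-0.3  1.1 -1.3] w 48.6
turn tot [ 0.     -0.0001 -0.    ] rows 1 [ 0.     -0.0001 -0.    ]  shift tot [-0.0011  0.0019  0.1354] rows 2 [-0.0005  0.001   0.0677]
```

move_arm --jaw '[255,255,255,255,255,255]' --dp '[[0,0.0015,0.05],[0,0,0.05],[0,0,0.025],[0,0,0.0104],[0,0,0],[0,0,0]]' --rotation '[[0,0,0],[0,0,0],[0,0,0],[0,0,0],[0,0,0],[0,0,0]]'

```text
clock: 22.72
position: [0.5388, -0.3587, 0.0212]
tool_rot: [3.14, 0.001, 1.454]
force: [-0.3, -0.3, -1.3]
grip_width: 0.0488
```

move_arm --jaw '[255,255]' --dp '[[0,0,0.0018],[0,0,0]]' --rotation '[[0,0,0],[0,0,0]]'

```text
clock: 22.98
position: [0.5383, -0.3586, 0.0188]
tool_rot: [3.141, 0.0, 1.454]
force: [-0.6, -0.5, -1.7]
grip_width: 0.0485
```

move_arm --jaw '[255,255]' --dp '[[0,0,0.0012],[0,0,0]]' --rotation '[[0,0,0],[0,0,0]]'

```text
clock: 23.22
position: [0.5383, -0.3586, 0.0184]
tool_rot: [3.141, 0.001, 1.454]
force: [-5.0, 2.1, 12.6]
grip_width: 0.0487
```

move_arm --jaw '[0,0,0,0,0,0,0]' --dp '[[0,0,0],[0,0,0],[0,0,0],[0,0,0],[0,0,-0.06],[0,0,-0.07],[0,0,-0.07]]' --rotation '[[0,0,0],[0,0,0],[0,0,0],[0,0,0],[0,0,0],[0,0,0],[0,0,0]]'

```text
clock: 24.1
position: [0.538, -0.3583, 0.1792]
tool_rot: [-3.141, -0.0, 1.454]
force: [0.2, -0.4, -0.1]
grip_width: 0.0855
```

```bash
python3 - <<'E'
from h import *
go(562,-167,180,61.7)
E
```

```text
clock 24.1 pos [ 538.  -358.3  179.2] rot [-180.    -0.    83.3] F [ 0.2 -0.4 -0.1] w 85.5
turn tot [-1.0e-04 -1.0e-04  1.2e-01] rows 3 [-0.   -0.    0.04]  shift tot [ 0.2247 -0.0869 -0.001 ] rows 4 [ 0.0562 -0.0217 -0.0002]
```

move_arm --jaw '[0,0,0,0,0,0,0,0,0]' --dp '[[0,0,0],[0,0,0],[0,0,0],[0.0562,-0.0217,0],[0.0562,-0.0217,0],[0.0562,-0.0217,0],[0.0562,-0.0217,0],[0,0,0],[0,0,0]]' --rotation '[[0,0,0.04],[0,0,0.04],[0,0,0.04],[0,0,0],[0,0,0],[0,0,0],[0,0,0],[0,0,0],[0,0,0]]'

```text
clock: 25.22
position: [0.5622, -0.1677, 0.1775]
tool_rot: [3.142, 0.0, 1.077]
force: [-0.4, 0.3, -0.6]
grip_width: 0.0852
```

```bash
python3 - <<'E'
from h import *
cal=calibration("wrist"); im=grab_frame("wrist"); cv2.imwrite("pics/w7.png",im)
c=proj(cal,[[.565,-.161,.038]])[0];print(c)
hsv=cv2.cvtColor(im,cv2.COLOR_BGR2HSV)
mm=blob((hsv[...,1]<45)&(hsv[...,2]>110),c); print(mm.sum(),rect(cal,mm,.038))
go(565,-161,14,61.7)
E
```

```text
[256.00966622 173.43784796]
3379 (568, -161, 64, 46, 61.7)
clock 25.27 pos [ 562.1 -168.3  177.5] rot [180.    0.   61.6] F [-0.1  0.2  0.1] w 85.3
turn tot [ 0.      0.0002 -0.0004] rows 1 [ 0.      0.0002 -0.0004]  shift tot [ 0.0097 -0.0012  0.2043] rows 3 [ 0.0032 -0.0004  0.0681]
```

View pics/w7.png

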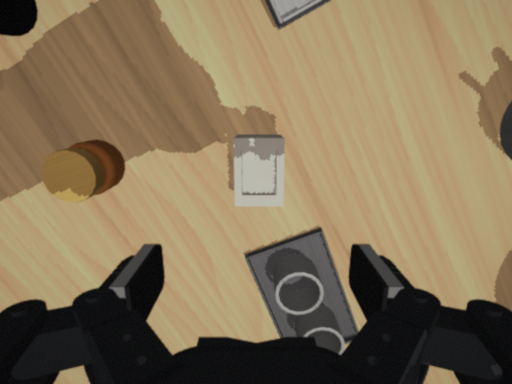

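The mould fits a 64x46 rectangle at (568,-161) with yaw 61.7°, and both rings stand in the tray. Now I'll grasp the mould.

move_arm --jaw '[0,0,0,0,0,255,255,255,255,255]' --dp '[[0.0115,0.002,0.05],[0,0,0.055],[0,0,0.055],[0,0,0.0445],[0,0,0],[0,0,0],[0,0,0],[0,0,0],[0,0,0],[0,0,0]]' --rotation '[[0,0,0],[0,0,0],[0,0,0],[0,0,0],[0,0,0],[0,0,0],[0,0,0],[0,0,0],[0,0,0],[0,0,0]]'

```text
clock: 26.52
position: [0.5688, -0.1604, 0.0155]
tool_rot: [3.139, -0.0, 1.076]
force: [-1.5, -1.0, 9.1]
grip_width: 0.0452
```

```bash
python3 - <<'E'
from h import *
go(568,-161,160,89)
go(562,320,160,89)
E
```

```text
clock 26.52 pos [ 568.8 -160.4   15.5] rot [179.9  -0.   61.7] F [-1.5 -1.   9.1] w 45.2
turn tot [ 7.000e-04  1.000e-04 -1.518e-01] rows 3 [ 0.0002  0.     -0.0506]  shift tot [-0.0008 -0.001  -0.1806] rows 3 [-0.0003 -0.0003 -0.0602]
clock 26.52 pos [ 568.8 -160.4   15.5] rot [179.9  -0.   61.7] F [-1.5 -1.   9.1] w 45.2
turn tot [ 7.000e-04  1.000e-04 -1.518e-01] rows 3 [ 0.0002  0.     -0.0506]  shift tot [ 0.6003 -0.019  -0.1806] rows 9 [ 0.0667 -0.0021 -0.0201]
```

move_arm --jaw '[255,255,255,255,255,255,255,255]' --dp '[[0,0,-0.055],[0,0,-0.0625],[0,0,-0.0625],[0,0,0],[0,0,0],[0,0,0],[0,0,0],[0,0,0]]' --rotation '[[0,0,0],[0,0,0],[0,0,0],[0,0,-0.038],[0,0,-0.038],[0,0,-0.038],[0,0,-0.038],[0,0,0]]'

```text
clock: 27.52
position: [0.5681, -0.1601, 0.1586]
tool_rot: [3.141, 0.0, 1.553]
force: [-0.3, 0.2, -1.4]
grip_width: 0.0451
```

move_arm --jaw '[255,255,255,255,255,255,255,255,255,255]' --dp '[[0.06,-0.0019,0],[0.06,-0.0019,0],[0.06,-0.0019,0],[0.06,-0.0019,0],[0.06,-0.0019,0],[0.06,-0.0019,0],[0.06,-0.0019,0],[0.06,-0.0019,0],[0.06,-0.0019,0],[0.06,-0.0019,0]]' --rotation '[[0,0,0],[0,0,0],[0,0,0],[0,0,0],[0,0,0],[0,0,0],[0,0,0],[0,0,0],[0,0,0],[0,0,0]]'

```text
clock: 28.78
position: [0.5607, 0.3218, 0.1585]
tool_rot: [3.141, 0.0, 1.551]
force: [0.3, -0.6, -1.9]
grip_width: 0.0453
```

move_arm --jaw '[255,255]' --dp '[[0,0,0],[0,0,0]]' --rotation '[[0,0,0],[0,0,0]]'

```text
clock: 29.02
position: [0.5608, 0.3199, 0.1581]
tool_rot: [3.141, 0.001, 1.552]
force: [0.8, -0.2, -1.9]
grip_width: 0.0457
```

```bash
python3 - <<'E'
from h import *
go(562,321,24,89)
cal=calibration("wrist"); im=grab_frame("wrist"); cv2.imwrite("pics/w8.png",im)
print(np.round(proj(cal,[[.513,.379,.014],[.613,.378,.014],[.612,.264,.014],[.512,.265,.014]])).tolist())
E
```

```text
clock 29.02 pos [560.8 319.9 158.1] rot [180.    0.   88.9] F [ 0.8 -0.2 -1.9] w 45.7
turn tot [ 0.0001  0.0002 -0.0003] rows 1 [ 0.0001  0.0002 -0.0003]  shift tot [0.0014 0.0015 0.1676] rows 3 [0.0005 0.0005 0.0559]
[[202.0, 117.0], [315.0, 116.0], [310.0, 234.0], [209.0, 235.0]]
```

View pics/w8.png

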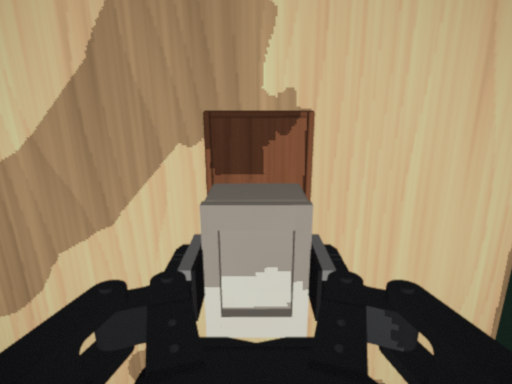

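The tray's far corners are at (204,111) and (314,111), about 5 px beyond the prediction, so I'll aim at y=324. The mould is level with its hollow up.

move_arm --jaw '[255,255,255,255,255,255,255]' --dp '[[0.005,0.0015,0.05],[0,0,0.055],[0,0,0.035],[0,0,0.02],[0,0,0.0085],[0,0,0],[0,0,0]]' --rotation '[[0,0,0],[0,0,0],[0,0,0],[0,0,0],[0,0,0],[0,0,0],[0,0,0]]'

```text
clock: 29.95
position: [0.5626, 0.3246, 0.0242]
tool_rot: [3.14, -0.001, 1.554]
force: [-0.1, 0.4, -1.8]
grip_width: 0.0456
```

move_arm --jaw '[255,255]' --dp '[[0,0,0.0012],[0,0,0]]' --rotation '[[0,0,0],[0,0,0]]'

```text
clock: 30.2
position: [0.5622, 0.3244, 0.0225]
tool_rot: [3.141, -0.0, 1.554]
force: [-0.1, -0.5, -1.0]
grip_width: 0.0451
```

move_arm --jaw '[255,255]' --dp '[[0,0,0.0014],[0,0,0]]' --rotation '[[0,0,0],[0,0,0]]'

```text
clock: 30.45
position: [0.5622, 0.3244, 0.0216]
tool_rot: [3.141, -0.0, 1.554]
force: [-1.9, -1.9, 7.8]
grip_width: 0.0454
```

move_arm --jaw '[0,0,0,0,0,0,0,0,0]' --dp '[[0,0,0],[0,0,0],[0,0,0],[0,0,0],[0,0,-0.06],[0,0,-0.07],[0,0,-0.07],[0,0,-0.05],[0,0,0]]' --rotation '[[0,0,0],[0,0,0],[0,0,0],[0,0,0],[0,0,0],[0,0,0],[0,0,0],[0,0,0],[0,0,0]]'

```text
clock: 31.58
position: [0.563, 0.3251, 0.2243]
tool_rot: [3.137, -0.002, 1.554]
force: [-0.1, -0.8, -0.2]
grip_width: 0.0857
```

```bash
python3 - <<'E'
from h import *
t=grab_frame("top"); s=grab_frame("scene"); cal=calibration("top")
H,S,V=cv2.split(cv2.cvtColor(t,cv2.COLOR_BGR2HSV))
for n,sd,m,z in [("cup",(336,368),V<70,.055),("jar",(436,392),(H>22)&(S>150),.06)]:
    print(n,rect(cal,blob(m,np.array(sd)*.64),z))
a=cv2.resize(t[110:270,80:430],(780,357)); b=cv2.resize(s[120:270,90:460],(590,239))
b=cv2.copyMakeBorder(b,0,0,0,190,0); cv2.imwrite("pics/end.png",np.vstack([a,b]))
E
```

```text
cup (427, 302, 943, 480, 43.4)
jar (430, -92, 45, 26, 33.7)
```

View pics/end.png

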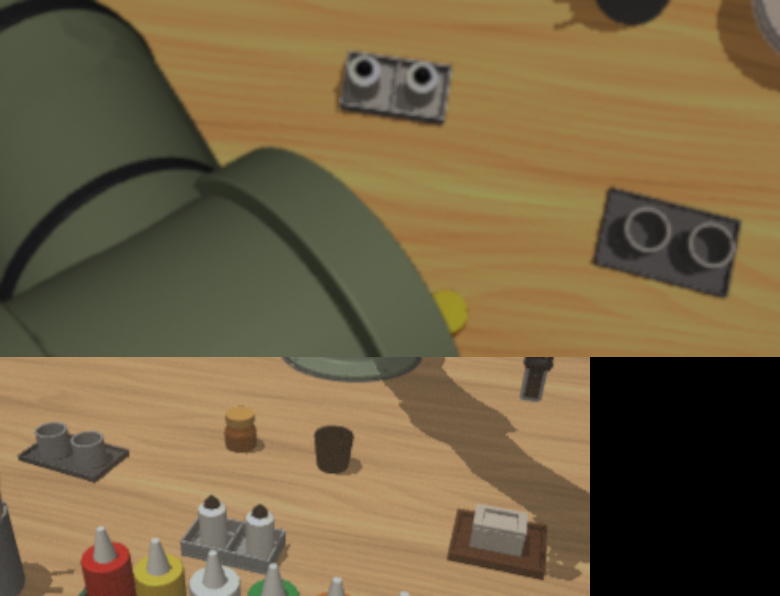

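The final view shows the bottles in both bays, both rings in the tray and the mould flat in the wooden tray with its hollow up. The arm blocks the cup and jar in the top view, so I'll compare them in the scene view and then hand in.

```bash
python3 - <<'E'
from h import *
from workcell import workorder
a=cv2.imread("pics/scene0.png");b=grab_frame("scene")
for n,(x0,y0,x1,y1) in {"cup":(280,155,320,198),"jar":(225,145,260,185)}.items():
    (dx,dy),r=cv2.phaseCorrelate(*[np.float32(cv2.cvtColor(i[y0:y1,x0:x1],6)) for i in (a,b)]); print(n,"px shift",round(dx,2),round(dy,2),round(r,2))
print(workorder.job_done(), bot.observe()["clock"])
E
```

```text
cup px shift -0.05 0.52 0.98
jar px shift 0.08 0.01 0.91
the job is handed in; nothing more can be done
the job is handed in; nothing more can be done
```

The job is done and handed in, at about 32 s of the 136 s allowed. I worked in the order asked: bottles, then rings, then the mould. Each piece was lowered until the force reading showed contact and only then released.

- **Placement:** the last top and scene pictures show one bottle upright in each bay of the steel bin. The two rings stand side by side, hole up, in the long tray. The mould lies flat, hollow side up, in the wooden tray.
- **Forces:** the readings I took stayed below 14 N, and the arm was clear of everything at the end.
- **Cup and jar:** in the scene view the jar shows no movement (0.1 px). The cup shows a 0.5 px difference, less than about 2 mm. I never brought the gripper near the cup, so this is more likely a change in shadow than a real shift.
- **Check that failed:** measuring the cup and jar in the final top picture did not work, because the arm blocked the cup and part of the jar. The scene comparison is therefore the only final check on them.

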